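Press a soldering tile flush in its jig with a brass spacer

ROBOT

A 6-joint arm with a two-finger parallel gripper is mounted at the origin on the work surface. World frame = base frame: x ahead of the robot, y to its left, z up, the work surface at z = 0. Lengths are in m, angles in rad, forces in N, time in s.
With the tool pointing down it reaches from about 0.35 to 0.95 m from the base axis. Payload 17.4 kg.
Tool frame: the origin (TCP) lies midway between the tips of the shut fingers; the grasp point (between the pads) lies 19 mm behind it; y points along the fingers, z is the direction in which the jaws open and shut, and the axes are right-handed (so a half turn about y gives the same grasp; the last joint's range is limited). The gripper opens to 93 mm and grips with 3 to 60 N. Pads are 15 mm wide; open, the fingers measure 128 mm over their backs; the gripper's body (75 mm by 188 mm) begins 65 mm behind the grasp point.
Start: joints at [-1.189, 0.116, 1.442, -0, 1.584, -0.038], TCP at [0.275, -0.616, 0.219] pointing down, gripper open.
Joint ranges: [-2.83, 2.83], [-0.83, 2.19], [0.07, 2.5], [-1.14, 4.28], [0.01, 3], [-2.97, 2.97]. Speed limits (rad/s): [1.89, 1.89, 2.22, 3.14, 3.14, 3.14].

INTERFACE

Orientations are given as a unit quaternion [x, y, z, w].
In Python, from station import env, optics, job gives the robot as it stands.
- The arm moves only by the tool send_rows, never from a script. Its argument "increments" is a list of rows, each a list of 3 entries, a list of its own where there are three numbers: the gripper's target within -1 to 1 (fully open at 1, half-way at 0, shut at -1), then the shift along the world's x, y, z in mm, then the turn about the world's z in rad. In form: [[hand, [tx, ty, tz], spin], ...]. A call has exactly 5 rows; each row shifts and turns the commanded pose from where the row before left it; what a row does not reach is not made up. A row lasts 1/10 s, in which the tool goes at most 50 mm and 8.59 degrees, less where a joint would pass 70% of its speed; a pose out of reach is approached as far as the arm can. A call is refused whole if a number of a shift passes 50 or a number of a turn 0.15, either way. A call with a gripper value outside its range is refused whole. The fingers move at their own pace and stop on an object; the grip force is fixed at half the most. Time passes only in rows, so rows that do not move let the fingers close, or fill a call up. It gives the time, the measured TCP pose, the force and the opening at its end, in the units of the state.
- env.get_state(): the state, without advancing time (a new reading comes with each control period).
- optics.camera(name): name is "side" or "top" or "wrist"; returns the picture (420x560x3 uint8, blue, green, red); there is no depth.
- optics.get_calibration(name): a dict with "vfov" (degrees; the focal length in pixels is half the picture's height over the tangent of half this angle, whatever the lens; pixels are square), "cx", "cy" (the principal point, pixels), "T" (4x4, takes a point from camera to world coordinates); the wrist camera has in their place "hand_eye" (4x4, takes a point from camera to tool coordinates, whose origin is the TCP and whose axes are the tool frame's). Camera axes: x right, y up, looking along -z (the intrinsics and any distortion apply to the point x, -y, -z); pixel columns grow to the right and rows downward; lengths in m; the calibration is good to about 2 mm. A picture is of the moment at which its call begins: read the wrist's pose just before it. get_calibration takes no time and is no camera call.
- job.close_job(): hands the job in, once; it reports no verdict.
The state is a dict: "clock": time; "joints": joint angles; "dq": joint speeds; "joint_efforts": joint torques, N m; "eef_pos": TCP position; "tcp_rot": TCP orientation; "contact_force": force on the tool from outside, world axes, zero at the start; "moment": the same for the moment, N m; "finger_gap": finger opening in m.
Only numpy, scipy, OpenCV 4.12 (cv2) and the standard library are available. Lean on these libraries where they do the work, as an engineer would, in place of code of your own. Each camera call takes 0.05 s, during which the arm holds its last target.

TASK

Take the brass spacer, slide it upright down into the one gap beside the white tile in the steel jig that is wide enough for it (between the tile and the stepped pads), with its foot down at the base plate, then push it sideways against the tile until the tile's whole long edge is flush against the fence opposite. Finish while still gripping the spacer and firmly holding the tile pressed against the fence: do not let go. Leave the bead jar and the loose ring where they are.

Things in the scene. Friction and masses are not known exactly. Their poses are not given: they have to be found in the camera images.
- spacer_center (a point): Brass spacer, loose, standing upright on the bench: an upside-down T, 64 mm high (all sizes here in mm). Foot 32 long (its x) x 14 thick (its y) x 24 high; above it a stem 22 long (x) x 14 thick (y) x 40 high. 200 g. This point is its centre, 32 above its underside; z is up. Best gripped across the 14 mm thickness by the upper half of the stem, so that the fingers stay above the tile and pads once it is in the gap.
- spacer_foot (a point): Centre of the spacer's underside, 32 below its centre, same axes.
- jig: Steel jig fixed to the bench, at a different place and yaw each time (sizes in mm). Origin: on the bench, under the middle of the tile's space; z up. Base plate 204 (x) x 144 (y) x 6 thick, so the tile and the spacer's foot rest 6 above the bench. Dark end stops at x = +-82 (inner faces, 14 high over the plate). The fence is on the +y side, the three pads on the -y side; behind the pads a fixed rail (y = -66 to -74).
- fence: The jig's dark steel fence, a bar 164 x 12 x 14 high along the jig's x, fixed. Its straight inner face, which the tile must lie flush against, is at jig y = +35; its top is 20 above the bench. Origin: centre of its underside.
- tile_center (a point): White ceramic tile lying loose on the jig's base plate, 150 (x) x 60 (y) x 12 thick, about 260 g, top 18 above the bench. It starts 5 to 6.5 short of the fence, turned up to 1.5 degrees. Origin: its centre; axes as the jig's. Flush, its centre lies at jig y = +5. When pushed, one corner meets the fence first; a push of 15 to 20 N turns the tile square and flush.
- tile_edge_near (a point): Point on the tile's fence-side long edge, 70 from its middle towards the tile's -x end, half-way up; flush, it lies at jig y = +35.
- tile_edge_far (a point): The same towards the tile's +x end.
- pad_thin: Dark hardwood pad fixed on the jig, 47 (x) x 13 (y) x 14 high, top 20 above the bench. One of three pads side by side along the jig's x (centres at jig x = -48, 0 and +48, in any order). Origin: middle of its back lower edge, at jig y = -66, 6 above the bench; axes as the jig's. Face towards the tile at jig y = -53: in front of this pad the gap to the tile is 19 to 23 wide at the start (28 when the tile is flush), 47 long.
- pad_mid: Dark hardwood pad like the thin one but 30 (y) deep, face at jig y = -36: gap to the tile only 2 to 8, and 11 when the tile is flush: too narrow for the spacer.
- pad_thick: Dark hardwood pad like the thin one but 31 (y) deep, face at jig y = -35: gap to the tile only 1 to 7, and 10 when the tile is flush: too narrow for the spacer.
- bead_jar: Amber glass jar with a metal cap, 52 across, 70 high, loose bystander. Origin: centre of its underside.
- ring_blank: Loose brass ring lying flat, 24 across, 7 high, bystander. Origin: centre of its underside.
There are look-alikes about, which are no part of the job. What is shaped like the part that bears spacer_center but pink or turquoise is not meant.

How it is judged:
By the outcome, as a careful person would: the job done as asked, in the order asked, and still so for the second after the job is handed in, while the arm keeps its last pose, push and grip.
It also fails if it takes over 42 s, if anything falls off the work surface, if the arm or the gripper's body presses on something with over 40 N, if the wrist force passes 120 N, or if a joint passes its speed limit or range.

## Working session

There is one attempt and no reset: what is moved stays moved. The work goes in short steps, Python scripts to look and compute and a tool call to move; the robot and the scene stay as the last step left them, time stands still between calls to the robot, and variables do not carry over. Pictures are saved under pics/ and viewed, and the job is handed in when it is done.

Besides the shell and the picture viewer there is one more tool, called after "Emit:" as name(argument=value, ...) on one line, values as JSON. send_rows: Moves the arm, as the interface text tells. Its arguments: {"type":"object","properties":{"increments":{"type":"array","items":{"type":"array"}}},"required":["increments"]}

```bash
mkdir -p pics; ls; python3 - <<'E'
from station import env, optics, job
import cv2
s=env.get_state();print(s)
for n in ("top","side","wrist"):
    print(n,optics.get_calibration(n))
    cv2.imwrite(f"pics/{n}0.png",optics.camera(n))
E
```

```text
pics
{'clock': 0.0, 'joints': array([-1.18879988e+00,  1.16484178e-01,  1.44222845e+00,  1.25493640e-05,
        1.58399025e+00, -3.77910364e-02]), 'dq': array([ 0.00075685,  0.00109737, -0.00156966,  0.00168758, -0.00023345,
        0.00159089]), 'joint_efforts': array([ 2.24571639e-03, -7.21260166e+01, -6.22615457e+01,  7.80937588e-02,
        2.38850171e-02, -9.84639451e-05]), 'eef_pos': array([ 0.27503783, -0.6162181 ,  0.21792926]), 'tcp_rot': array([-0.1473928 ,  0.69197532, -0.69120035,  0.1472671 ]), 'contact_force': array([-0.19452973, -0.44067304,  0.05168486]), 'moment': array([-0.00679482,  0.04334659, -0.04653367]), 'finger_gap': 0.09281001404906127}
top {'vfov': 56.78787353961611, 'cx': 281.29741038427306, 'cy': 210.02788385276142, 'T': array([[ 0.01717315,  0.99294818, -0.11729872,  0.52556628],
       [-0.99927595,  0.01306117, -0.03573485,  0.05232151],
       [-0.0339508 ,  0.11782747,  0.99245354,  0.76613587],
       [ 0.        ,  0.        ,  0.        ,  1.        ]])}
side {'vfov': 53.66974607500237, 'cx': 279.0070823293036, 'cy': 212.3799921455851, 'T': array([[-0.90340178,  0.19089614, -0.38395818,  0.31502513],
       [-0.42835871, -0.44216461,  0.78803507,  0.73340091],
       [-0.01933986,  0.87638412,  0.48122432,  0.47022274],
       [ 0.        ,  0.        ,  0.        ,  1.        ]])}
wrist {'vfov': 60.826421351171625, 'cx': 279.5089412334275, 'cy': 206.4718702315262, 'hand_eye': array([[ 4.24520854e-04, -9.66057129e-01, -2.58328168e-01,
        -7.14897355e-02],
       [ 5.27587449e-04,  2.58328372e-01, -9.66057024e-01,
        -1.66582764e-01],
       [ 9.99999771e-01,  2.73820654e-04,  6.19345398e-04,
         7.79204528e-04],
       [ 0.00000000e+00,  0.00000000e+00,  0.00000000e+00,
         1.00000000e+00]])}
```

View pics/top0.png

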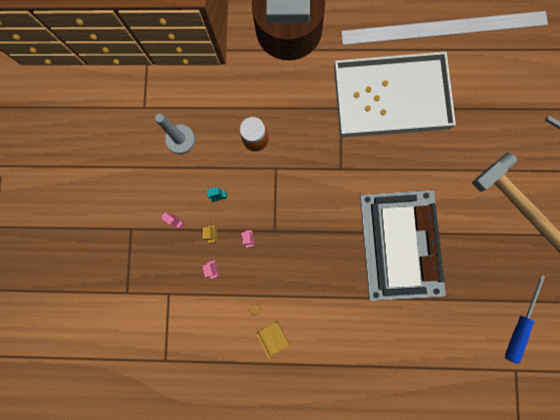

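View pics/side0.png

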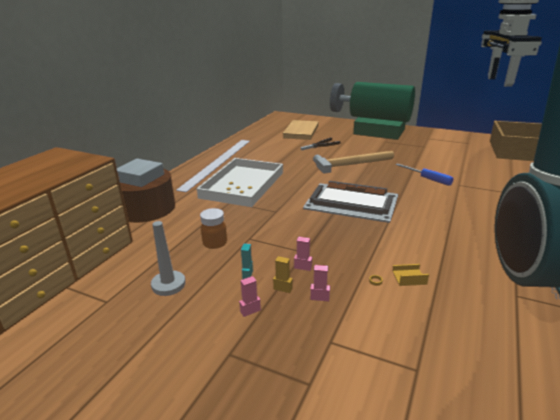

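View pics/wrist0.png

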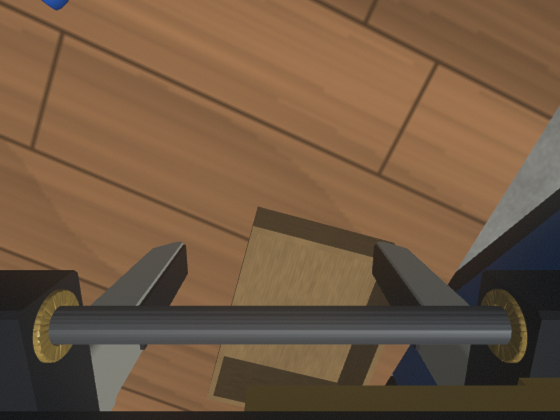

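```bash
cat > h.py <<'E'
import numpy as np,cv2
from station import env,optics,job
from scipy.spatial.transform import Rotation as R
def cam(n,st=None):
    c=optics.get_calibration(n); f=210/np.tan(np.radians(c['vfov']/2))
    if n=='wrist':
        M=np.eye(4);M[:3,:3]=R.from_quat(st['tcp_rot']).as_matrix();M[:3,3]=st['eef_pos'];T=M@c['hand_eye']
    else:T=c['T']
    return f,c['cx'],c['cy'],T
def onplane(C,uv,z):
    f,cx,cy,T=C;uv=np.atleast_2d(uv).astype(float)
    d=np.c_[(uv[:,0]-cx)/f,-(uv[:,1]-cy)/f,-np.ones(len(uv))]@T[:3,:3].T
    o=T[:3,3];return o+d*((z-o[2])/d[:,2])[:,None]
def proj(C,P):
    f,cx,cy,T=C;q=(np.atleast_2d(P)-T[:3,3])@T[:3,:3]
    return np.c_[cx+f*q[:,0]/-q[:,2],cy-f*q[:,1]/-q[:,2]]
def crop(im,x0,y0,x1,y1,k,name):
    cv2.imwrite('pics/'+name,cv2.resize(im[y0:y1,x0:x1],None,fx=k,fy=k,interpolation=cv2.INTER_CUBIC))
E
python3 - <<'E'
from h import *
t=cv2.imread('pics/top0.png');s=cv2.imread('pics/side0.png')
crop(t,150,170,280,290,5,'t_sp.png');crop(t,350,180,460,310,4.5,'t_jig.png');crop(s,220,220,350,320,6,'s_sp.png')
C=cam('top');print(onplane(C,[[209,233],[403,245],[248,239],[211,270],[172,220],[216,194]],.03))
E
```

```text
[[ 0.56662197  0.2160845   0.03      ]
 [ 0.54974235 -0.14991422  0.03      ]
 [ 0.55637017  0.14110755  0.03      ]
 [ 0.49691634  0.20954478  0.03      ]
 [ 0.59050859  0.28866302  0.03      ]
 [ 0.64205622  0.2054392   0.03      ]]
```

View pics/t_sp.png

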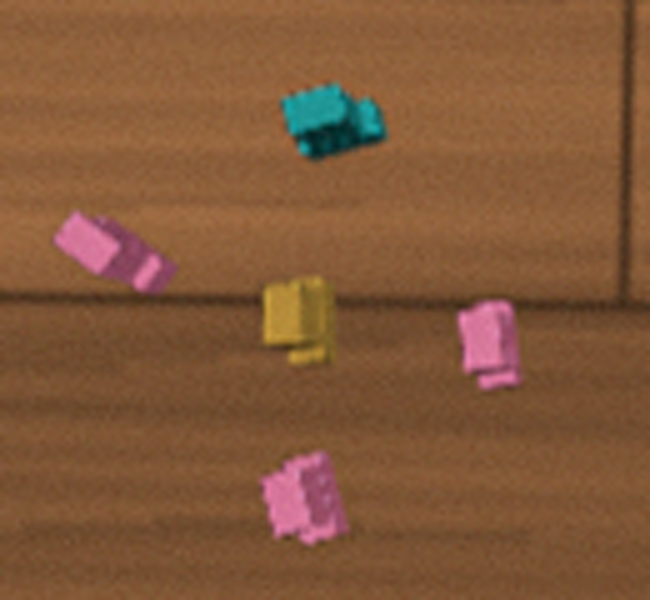

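View pics/t_jig.png

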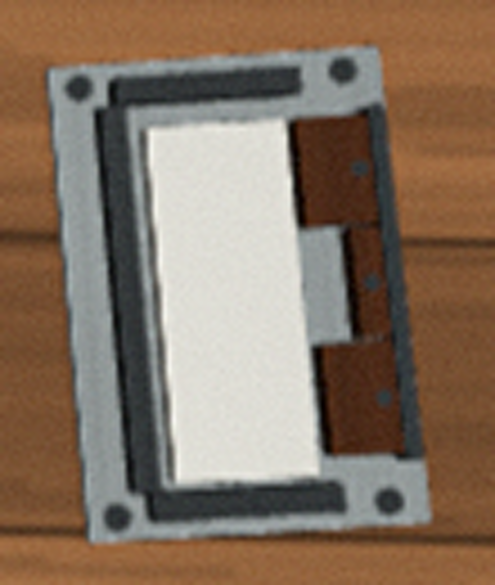

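View pics/s_sp.png

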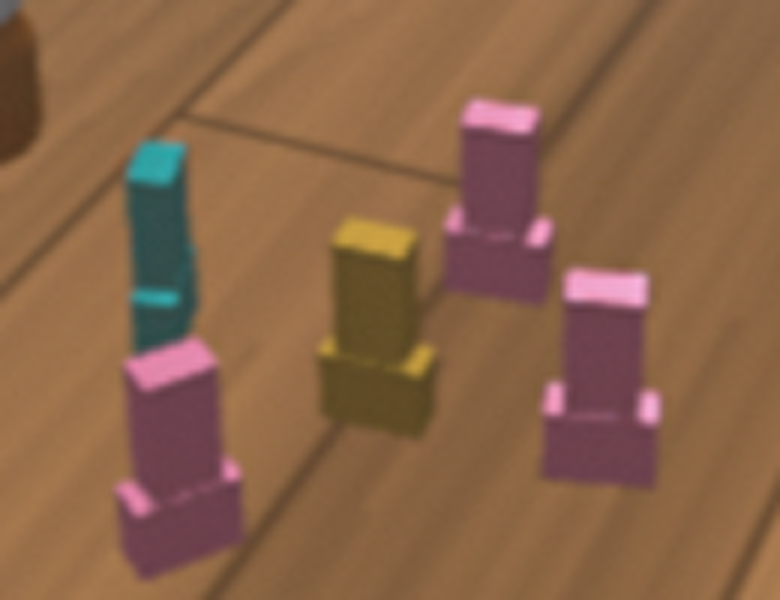

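```bash
python3 - <<'E'
from h import *
C=cam('top')
def rep(P,n):
    P=P[:,:2];print(n,P.round(4).tolist(),'c',P.mean(0).round(4))
    for i in range(4):
        d=P[(i+1)%4]-P[i];print('  len %.1f ang %.2f'%(np.linalg.norm(d)*1e3,np.degrees(np.arctan2(d[1],d[0]))))
rep(onplane(C,np.array([(264,284),(300,281),(304,342),(266,346)])/5+[150,170],.064),'sp')
rep(onplane(C,np.array([(48,70),(380,47),(430,523),(90,543)])/4.5+[350,180],.006),'jig')
rep(onplane(C,np.array([(147,128),(287,120),(321,474),(175,485)])/4.5+[350,180],.018),'tile')
S=cam('side')
P=onplane(S,np.array([(346,220),(418,235),(408,258),(332,247)])/6+[220,220],.064);rep(P,'sp side')
s=env.get_state();print(R.from_quat(s['tcp_rot']).as_matrix().round(3))
E
```

```text
sp [[0.5759, 0.2204], [0.5771, 0.2072], [0.555, 0.2048], [0.5533, 0.2187]] c [0.5653 0.2128]
  len 13.2 ang -84.41
  len 22.3 ang -174.01
  len 13.9 ang 96.87
  len 22.6 ang 4.21
jig [[0.6461, -0.076], [0.6579, -0.2195], [0.4551, -0.2344], [0.4439, -0.0923]] c [ 0.5508 -0.1555]
  len 144.0 ang -85.29
  len 203.4 ang -175.78
  len 142.6 ang 94.52
  len 202.9 ang 4.60
tile [[0.6196, -0.1158], [0.6238, -0.1751], [0.4753, -0.1858], [0.4696, -0.1254]] c [ 0.5471 -0.1505]
  len 59.4 ang -85.94
  len 148.9 ang -175.90
  len 60.6 ang 95.40
  len 150.3 ang 3.66
sp side [[0.5741, 0.2107], [0.5524, 0.2091], [0.5505, 0.2203], [0.572, 0.2241]] c [0.5623 0.216 ]
  len 21.7 ang -175.92
  len 11.3 ang 99.91
  len 21.9 ang 10.03
  len 13.6 ang -81.21
[[-0.913 -0.     0.408]
 [-0.408  0.001 -0.913]
 [-0.    -1.    -0.001]]
```

Emit:
send_rows(increments=[[0,[16,40,0],-0.03],[0,[16,40,0],-0.03],[0,[16,40,0],-0.03],[0,[16,40,0],-0.03],[0,[16,40,0],-0.03]])

```text
clock: 0.65
eef_pos: [0.3553, -0.4147, 0.2184]
tcp_rot: [-0.095, 0.701, -0.701, 0.095]
contact_force: [1.8, -0.6, -0.2]
finger_gap: 0.0577
```

Emit:
send_rows(increments=[[0,[16,40,0],-0.03],[0,[16,40,0],-0.03],[0,[16,40,0],-0.03],[0,[16,40,0],-0.03],[0,[16,40,0],-0.03]])

```text
clock: 1.15
eef_pos: [0.4353, -0.2147, 0.2186]
tcp_rot: [0.042, -0.706, 0.706, -0.042]
contact_force: [0.3, -0.8, 0.1]
finger_gap: 0.0461
```

Emit:
send_rows(increments=[[0,[16,40,0],-0.03],[0,[10,20,0],0],[0,[0,0,0],0],[0,[0,0,0],0],[0,[0,0,0],0]])

```text
clock: 1.65
eef_pos: [0.4608, -0.157, 0.2185]
tcp_rot: [0.032, -0.706, 0.706, -0.031]
contact_force: [0.7, -0.5, -0.3]
finger_gap: 0.0466
```

```bash
python3 - <<'E'
from h import *
import pickle
s=env.get_state();im=optics.camera('wrist');cv2.imwrite('pics/w1.png',im);pickle.dump(s,open('w1.pkl','wb'))
print(s['clock'],s['eef_pos'],s['finger_gap'],R.from_quat(s['tcp_rot']).as_matrix().round(4))
E
```

```text
1.65 [ 0.46082975 -0.15704767  0.21854235] 0.04655979268255708 [[-9.96e-01 -2.00e-04  8.91e-02]
 [-8.91e-02 -1.00e-04 -9.96e-01]
 [ 2.00e-04 -1.00e+00  1.00e-04]]
```

View pics/w1.png

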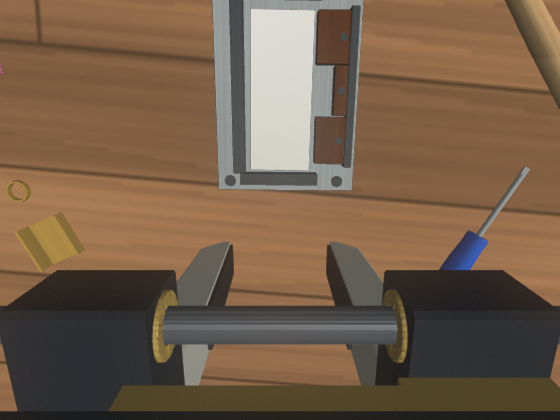

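```bash
python3 - <<'E'
from h import *
im=cv2.imread('pics/w1.png');crop(im,205,0,375,195,3,'w1c.png')
h=cv2.cvtColor(im,cv2.COLOR_BGR2HSV)
for r in (60,75,91,105):
    print(r,[ (c,*im[r,c]) for c in range(226,262,2)]); print([ (c,*im[r,c]) for c in range(304,364,2)])
E
```

```text
60 [(226, np.uint8(155), np.uint8(158), np.uint8(152)), (228, np.uint8(156), np.uint8(160), np.uint8(153)), (230, np.uint8(103), np.uint8(104), np.uint8(101)), (232, np.uint8(79), np.uint8(80), np.uint8(76)), (234, np.uint8(81), np.uint8(81), np.uint8(78)), (236, np.uint8(77), np.uint8(77), np.uint8(74)), (238, np.uint8(79), np.uint8(80), np.uint8(77)), (240, np.uint8(79), np.uint8(80), np.uint8(77)), (242, np.uint8(76), np.uint8(77), np.uint8(76)), (244, np.uint8(134), np.uint8(135), np.uint8(131)), (246, np.uint8(159), np.uint8(161), np.uint8(155)), (248, np.uint8(160), np.uint8(161), np.uint8(156)), (250, np.uint8(142), np.uint8(147), np.uint8(147)), (252, np.uint8(211), np.uint8(218), np.uint8(220)), (254, np.uint8(210), np.uint8(217), np.uint8(219)), (256, np.uint8(209), np.uint8(217), np.uint8(219)), (258, np.uint8(209), np.uint8(216), np.uint8(218)), (260, np.uint8(210), np.uint8(217), np.uint8(219))]
[(304, np.uint8(209), np.uint8(217), np.uint8(219)), (306, np.uint8(209), np.uint8(217), np.uint8(218)), (308, np.uint8(208), np.uint8(217), np.uint8(218)), (310, np.uint8(209), 
[... 7942 characters left out ...]
8(90)), (336, np.uint8(54), np.uint8(68), np.uint8(92)), (338, np.uint8(54), np.uint8(69), np.uint8(95)), (340, np.uint8(53), np.uint8(69), np.uint8(96)), (342, np.uint8(53), np.uint8(69), np.uint8(98)), (344, np.uint8(54), np.uint8(70), np.uint8(99)), (346, np.uint8(50), np.uint8(57), np.uint8(72)), (348, np.uint8(77), np.uint8(78), np.uint8(75)), (350, np.uint8(79), np.uint8(79), np.uint8(79)), (352, np.uint8(78), np.uint8(79), np.uint8(78)), (354, np.uint8(99), np.uint8(102), np.uint8(97)), (356, np.uint8(134), np.uint8(141), np.uint8(144)), (358, np.uint8(64), np.uint8(91), np.uint8(124)), (360, np.uint8(66), np.uint8(93), np.uint8(124)), (362, np.uint8(64), np.uint8(90), np.uint8(123))]
```

View pics/w1c.png

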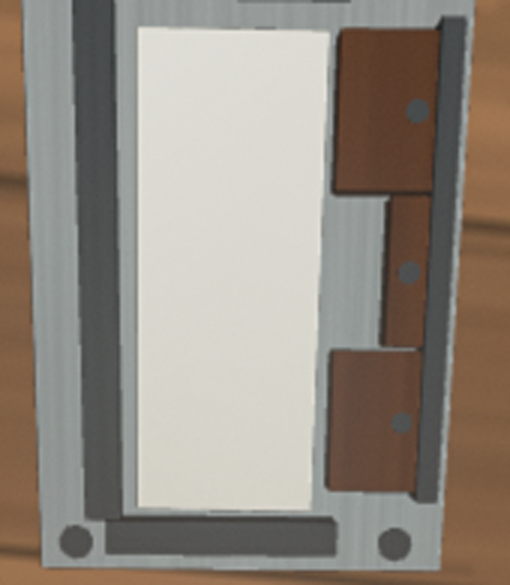

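```bash
cat >> h.py <<'E'
def edge(im,row,c0,c1):
    g=cv2.GaussianBlur(im,(1,3),0)[row,c0:c1].astype(float).mean(1);d=np.abs(np.diff(g));i=int(d.argmax())
    sl=slice(max(0,i-1),i+2);return c0+0.5+(np.arange(len(d))[sl]*d[sl]).sum()/d[sl].sum()
def line(C,im,rows,band,z,name):
    # band: function row-> c0,c1
    P=np.array([[edge(im,r,*band(r)),r] for r in rows]);W=onplane(C,P,z)[:,:2]
    vx,vy,x,y=cv2.fitLine(W.astype(np.float32),cv2.DIST_HUBER,0,.001,.001).ravel()
    if vx<0:vx,vy=-vx,-vy
    n=np.array([-vy,vx]);res=(W-[x,y])@n
    print(name,'pt',(round(float(x),4),round(float(y),4)),'ang %.2f rms %.2fmm'%(np.degrees(np.arctan2(vy,vx)),res.std()*1e3))
    return np.array([x,y]),np.array([vx,vy])
E
python3 - <<'E'
from h import *
import pickle
im=cv2.imread('pics/w1.png');C=cam('wrist',pickle.load(open('w1.pkl','rb')))
fr=lambda r:(int(239.5+r*.02),int(249+r*.0))
F=line(C,im,range(15,165,3),lambda r:(240,249),.020,'fence')
TL=line(C,im,range(15,165,3),lambda r:(249,254),.018,'tile fence edge')
TR=line(C,im,range(72,112,3),lambda r:(304,318),.018,'tile pad edge')
TR2=line(C,im,range(15,165,3),lambda r:(303+int((165-r)*.03),int(313.5+(165-r)*.013)),.018,'tile pad edge all')
PF=line(C,im,range(72,112,3),lambda r:(324,338),.020,'pad thin face')
x,u=F;n=np.array([-u[1],u[0]])
for nm,p in (('tileF',TL[0]),('tileP',TR2[0]),('pad',PF[0])):print(nm,'jig y %.1f'%(35+1e3*(p-x)@n))
# jig x extents: plate -x edge at z=.006, end stop inner top edge, pad boundary rows
for nm,uv,z in (('plate -x edge',(205+240/3,567/3),.006),('stop inner',(205+220/3,517/3),.02),('pads div lo',(205+375/3,349/3),.02),('pads div hi',(205+385/3,193/3),.02),('rail end',(205+425/3,500/3),.02),('tile end -',(205+225/3,510/3),.018),('tile end+',(205+235/3,31/3),.018)):
    p=onplane(C,uv,z)[0,:2];print(nm,p.round(4),'along %.1f'%(1e3*(p-x)@u))
o=x-n*.035;print('orig ref',o,'u',u)
np.savez('jig1.npz',x=x,u=u)
E
```

```text
fence pt (0.5488, -0.1153) ang 4.60 rms 0.07mm
tile fence edge pt (0.5296, -0.1224) ang 3.84 rms 0.02mm
tile pad edge pt (0.5522, -0.1804) ang 4.37 rms 0.17mm
tile pad edge all pt (0.548, -0.1807) ang 4.09 rms 0.17mm
pad thin face pt (0.5547, -0.2003) ang 4.38 rms 0.07mm
tileF jig y 29.5
tileP jig y -30.0
pad jig y -50.2
plate -x edge [ 0.4513 -0.1644] along -101.2
stop inner [ 0.4711 -0.1554] along -80.7
pads div lo [ 0.5314 -0.2015] along -24.3
pads div hi [ 0.5795 -0.1986] along 23.9
rail end [ 0.4832 -0.2247] along -74.2
tile end - [ 0.4734 -0.157 ] along -78.6
tile end+ [ 0.6221 -0.1468] along 70.5
orig ref [ 0.5516478  -0.15022883] u [0.99677694 0.08022293]
```

```bash
python3 - <<'E'
from h import *
import pickle
im=cv2.imread('pics/w1.png');C=cam('wrist',pickle.load(open('w1.pkl','rb')))
F=line(C,im,range(15,165,3),lambda r:(240,249),.006,'fence')
TL=line(C,im,range(15,165,3),lambda r:(249,254),.018,'tile fence edge')
TR2=line(C,im,range(15,165,3),lambda r:(303+int((165-r)*.03),int(313.5+(165-r)*.013)),.018,'tile pad edge all')
PF=line(C,im,range(72,112,3),lambda r:(324,338),.006,'pad thin face')
x,u=F;n=np.array([-u[1],u[0]])
for nm,p in (('tileF',TL[0]),('tileP',TR2[0]),('pad',PF[0])):print(nm,'jig y %.1f'%(35+1e3*(p-x)@n))
o=x-n*.035
for nm,uv,z in (('plate -x edge',(205+240/3,567/3),.006),('stop inner',(205+220/3,517/3),.02),('pads div lo',(205+375/3,349/3),.02),('pads div hi',(205+385/3,193/3),.02),('tile end -',(205+225/3,510/3),.018),('tile end+',(205+235/3,31/3),.018)):
    p=onplane(C,uv,z)[0,:2];print(nm,'along %.1f'%(1e3*(p-o)@u))
print('o',o,u)
# gap centre in front of the thin pad
pm=TR2[0]; t=PF[0]
g=o+u*0+n*.001*((1e3*(pm-o)@n+1e3*(t-o)@n)/2);print('gap c',g, 'widths',((pm-o)@n*1e3,(t-o)@n*1e3))
E
```

```text
fence pt (0.5495, -0.114) ang 4.60 rms 0.07mm
tile fence edge pt (0.5296, -0.1224) ang 3.84 rms 0.02mm
tile pad edge all pt (0.548, -0.1807) ang 4.09 rms 0.17mm
pad thin face pt (0.5556, -0.2022) ang 4.38 rms 0.08mm
tileF jig y 28.1
tileP jig y -31.4
pad jig y -53.4
plate -x edge along -101.9
stop inner along -81.4
pads div lo along -25.0
pads div hi along 23.1
tile end - along -79.3
tile end+ along 69.8
o [ 0.55227834 -0.1488464 ] [0.996777   0.08022227]
gap c [ 0.5556807  -0.19112118] widths (np.float32(-31.374733), np.float32(-53.44818))
```

Emit:
send_rows(increments=[[0,[1,38,0],0],[0,[1,38,0],0],[0,[1,38,0],0],[0,[1,38,0],0],[0,[1,38,0],0]])

```text
clock: 2.2
eef_pos: [0.4659, 0.0341, 0.2188]
tcp_rot: [0.031, -0.706, 0.706, -0.031]
contact_force: [-0.2, -0.1, -0.5]
finger_gap: 0.0466
```

Emit:
send_rows(increments=[[0,[1,38,-10],0],[0,[1,38,-10],0],[0,[1,38,-10],0],[0,[1,38,-10],0],[0,[1,29,-10],0]])

```text
clock: 2.7
eef_pos: [0.4712, 0.2157, 0.1682]
tcp_rot: [-0.032, 0.706, -0.706, 0.032]
contact_force: [0.8, -0.9, 0.1]
finger_gap: 0.0465
```

Emit:
send_rows(increments=[[0,[0,0,0],0],[0,[0,0,0],0],[0,[0,0,0],0],[0,[0,0,0],0],[0,[0,0,0],0]])

```text
clock: 3.2
eef_pos: [0.4714, 0.2138, 0.1691]
tcp_rot: [-0.031, 0.706, -0.706, 0.032]
contact_force: [-0.3, -0.2, 0.3]
finger_gap: 0.0463
```

```bash
python3 - <<'E'
from h import *
import pickle
s=env.get_state();im=optics.camera('wrist');cv2.imwrite('pics/w2.png',im);pickle.dump(s,open('w2.pkl','wb'))
print(s['clock'],s['eef_pos'],s['finger_gap'])
cv2.imwrite('pics/top2.png',optics.camera('top'))
m=cv2.inRange(cv2.cvtColor(im,cv2.COLOR_BGR2HSV),(20,110,60),(32,255,255));cv2.imwrite('pics/w2m.png',m)
E
```

```text
3.2 [0.47138859 0.2138136  0.16910249] 0.04632188660028276
```

View pics/w2.png

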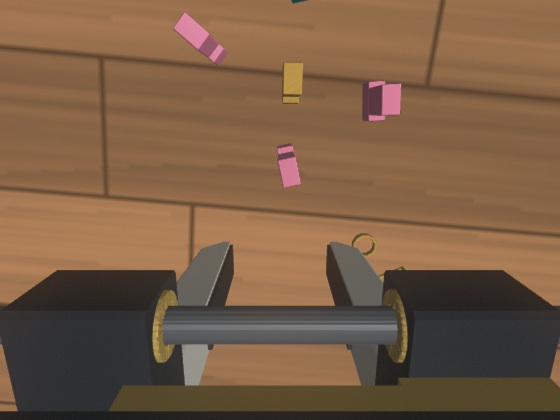

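View pics/top2.png

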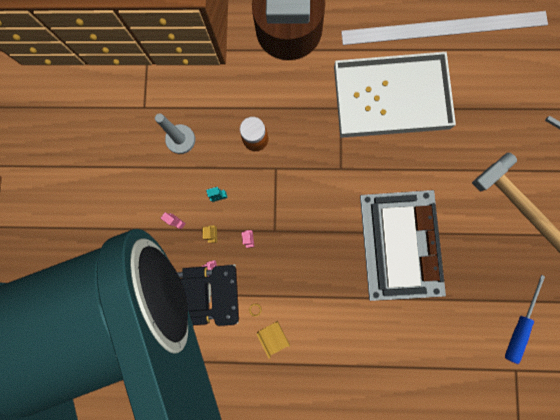

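```bash
python3 - <<'E'
from h import *
import pickle
im=cv2.imread('pics/w2.png');C=cam('wrist',pickle.load(open('w2.pkl','rb')))
crop(im,260,50,330,115,8,'w2c.png')
m=cv2.inRange(cv2.cvtColor(im,cv2.COLOR_BGR2HSV),(18,120,120),(32,255,255));m[115:]=0
cs,_=cv2.findContours(m,0,1)
for c in cs:
    if cv2.contourArea(c)>20:
        r=cv2.minAreaRect(c);b=cv2.boxPoints(r);print(cv2.contourArea(c),b.round(1).tolist())
        W=onplane(C,b,.064)[:,:2];print(W.round(4).tolist(),W.mean(0))
E
```

```text
75.0 [[283.0, 97.0], [298.0, 97.0], [298.0, 102.0], [283.0, 102.0]]
[[0.5528, 0.2179], [0.5538, 0.207], [0.5503, 0.2067], [0.5493, 0.2176]] [0.55155231 0.21230955]
561.0 [[283.0, 62.0], [302.0, 62.0], [302.0, 94.0], [283.0, 94.0]]
[[0.5765, 0.2201], [0.5777, 0.2066], [0.5561, 0.2044], [0.5549, 0.2181]] [0.56628021 0.21228638]
```

View pics/w2c.png

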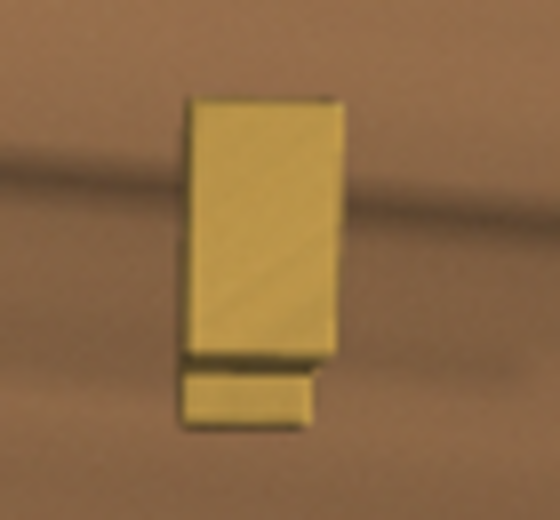

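Emit:
send_rows(increments=[[0,[24,0,-12],0],[0,[24,0,-12],0],[0,[24,-1,-12],0],[0,[22,0,-12],0],[0,[0,0,-12],0]])

```text
clock: 3.8
eef_pos: [0.5668, 0.2131, 0.1078]
tcp_rot: [0.031, -0.706, 0.706, -0.031]
contact_force: [0.4, 0.4, -1.0]
finger_gap: 0.0464
```

Emit:
send_rows(increments=[[0,[0,0,-20],0],[0,[0,0,-20],0],[0,[0,0,-20],0],[0,[0,0,-15],0],[0,[0,0,0],0]])

```text
clock: 4.3
eef_pos: [0.5639, 0.2132, 0.0316]
tcp_rot: [0.033, -0.706, 0.707, -0.031]
contact_force: [-0.4, -0.1, 0.1]
finger_gap: 0.0468
```

```bash
python3 - <<'E'
from h import *
s=env.get_state();im=optics.camera('wrist');cv2.imwrite('pics/w3.png',im);crop(optics.camera('side'),200,180,360,320,4.5,'s3.png')
print(s['clock'],s['eef_pos'],s['finger_gap'],s['contact_force'])
E
```

```text
4.3 [0.5638513  0.21319323 0.03160752] 0.04678073501728635 [-0.41747294 -0.07639501  0.11881173]
```

View pics/w3.png

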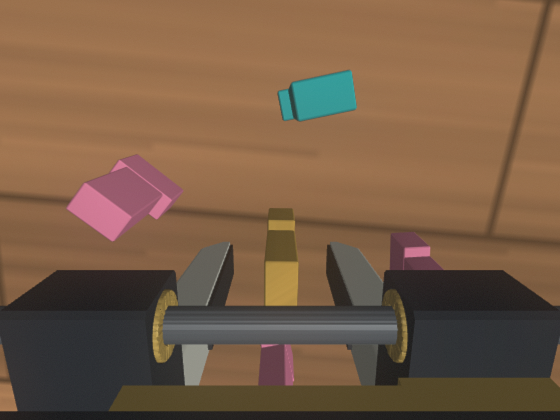

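View pics/s3.png

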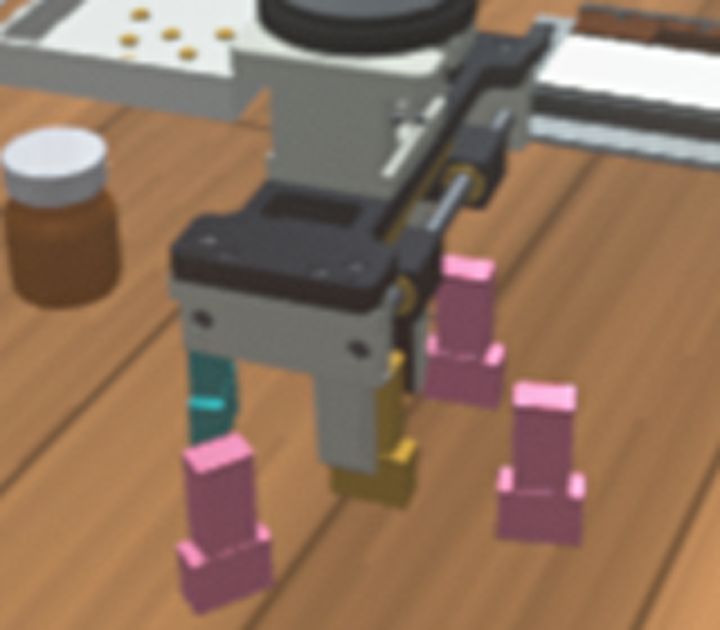

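Emit:
send_rows(increments=[[-1,[0,0,0],0],[-1,[0,0,0],0],[-1,[0,0,0],0],[-1,[0,0,0],0],[-1,[0,0,0],0]])

```text
clock: 4.9
eef_pos: [0.5652, 0.2136, 0.0339]
tcp_rot: [-0.032, 0.706, -0.706, 0.032]
contact_force: [0.5, -0.8, 2.5]
finger_gap: 0.0137
```

Emit:
send_rows(increments=[[-1,[0,0,2],0],[-1,[0,0,10],0],[-1,[0,0,20],0],[-1,[0,0,30],0],[-1,[0,0,30],0]])

```text
clock: 5.4
eef_pos: [0.5648, 0.2135, 0.127]
tcp_rot: [0.032, -0.706, 0.706, -0.032]
contact_force: [0.5, 0.1, -2.3]
finger_gap: 0.0137
```

Emit:
send_rows(increments=[[-1,[-1,-40,0],-0.002],[-1,[-1,-40,0],-0.002],[-1,[-1,-40,0],-0.002],[-1,[-1,-40,0],-0.002],[-1,[-1,-40,0],-0.002]])

```text
clock: 5.9
eef_pos: [0.5598, 0.0121, 0.1265]
tcp_rot: [0.028, -0.707, 0.707, -0.028]
contact_force: [0.9, -0.2, -2.3]
finger_gap: 0.0136
```

Emit:
send_rows(increments=[[-1,[-1,-40,0],0],[-1,[-1,-40,0],0],[-1,[-1,-40,0],0],[-1,[-1,-40,0],0],[-1,[-1,-40,0],0]])

```text
clock: 6.4
eef_pos: [0.5548, -0.1881, 0.1265]
tcp_rot: [0.028, -0.706, 0.707, -0.028]
contact_force: [0.4, 0.1, -1.0]
finger_gap: 0.0134
```

Emit:
send_rows(increments=[[-1,[0,-5,-10],0],[-1,[0,0,-15],0],[-1,[0,0,-10],0],[-1,[0,0,0],0],[-1,[0,0,0],0]])

```text
clock: 6.9
eef_pos: [0.5552, -0.1904, 0.0906]
tcp_rot: [-0.029, 0.707, -0.706, 0.029]
contact_force: [-0.4, -0.8, -1.7]
finger_gap: 0.0139
```

```bash
python3 - <<'E'
from h import *
import pickle
s=env.get_state();im=optics.camera('wrist');cv2.imwrite('pics/w4.png',im);pickle.dump(s,open('w4.pkl','wb'))
t=optics.camera('top');sd=optics.camera('side');cv2.imwrite('pics/top4.png',t);cv2.imwrite('pics/side4.png',sd)
crop(sd,280,150,420,240,5,'s4.png')
M=R.from_quat(s['tcp_rot']).as_matrix()
print(s['clock'],s['eef_pos'],s['finger_gap'],'yaw',np.degrees(np.arctan2(M[0,2],-M[1,2])),M[2])
E
```

```text
6.9 [ 0.55516928 -0.19040528  0.09056285] 0.013902434509553223 yaw 4.64749099979774 [ 4.16335330e-04 -9.99999873e-01 -2.83270604e-04]
```

View pics/w4.png

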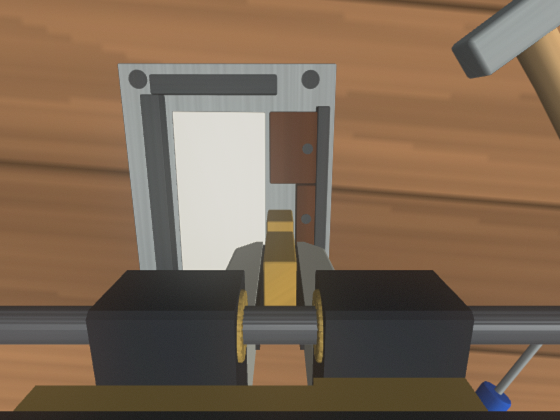

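View pics/s4.png

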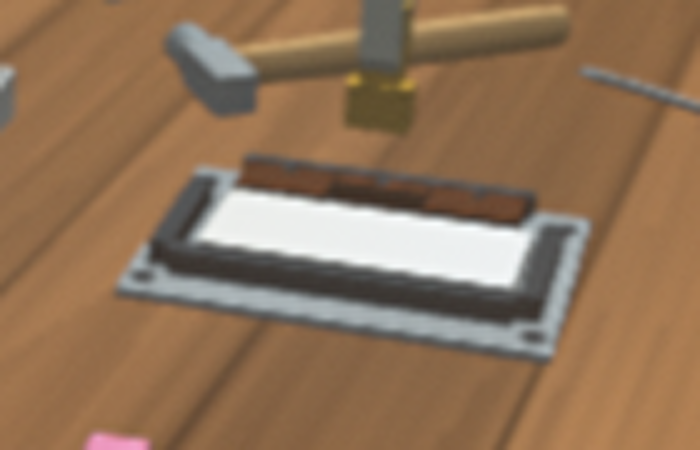

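View pics/top4.png

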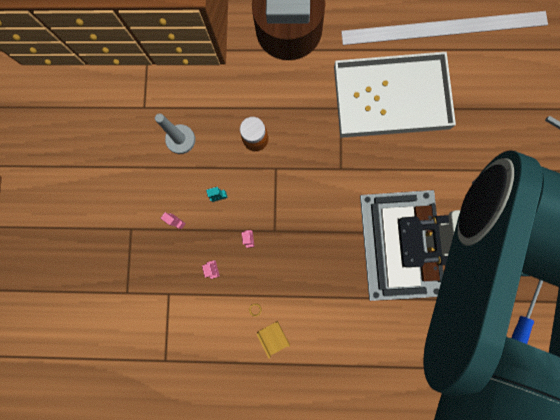

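```bash
python3 - <<'E'
from h import *
import pickle
im=cv2.imread('pics/w4.png');s=pickle.load(open('w4.pkl','rb'));C=cam('wrist',s)
crop(im,120,55,345,265,3,'w4c.png')
F=line(C,im,range(130,200,4),lambda r:(158,int(174+ (r-130)*.08)),.006,'fence')
TL=line(C,im,range(120,230,4),lambda r:(172,186),.018,'tile F')
TR=line(C,im,range(120,230,4),lambda r:(258,268),.018,'tile P')
PF=line(C,im,range(190,238,4),lambda r:(288,300),.006,'pad')
PF2=line(C,im,range(120,178,4),lambda r:(266,276),.006,'pad upper')
x,u=F;n=np.array([-u[1],u[0]]);o=x-n*.035
t=s['eef_pos'][:2]
for nm,p in (('tileF',TL[0]),('tileP',TR[0]),('pad',PF[0]),('pad2',PF2[0]),('tcp',t)):print(nm,'jig y %.1f'%(1e3*(p-o)@n))
for nm,uv,z in (('plate +x',(240,65),.006),('stop+ inner',(215,94),.02),('pads div',(300,184),.02),('tile end',(220,113),.018)):
    p=onplane(C,uv,z)[0,:2];print(nm,'rel tcp along %.1f'%(1e3*(p-t)@u))
foot=onplane(C,[[267,222],[293,222]],.082-.0-.024*0)
print(foot)
E
```

```text
fence pt (0.5832, -0.111) ang 4.56 rms 1.21mm
tile F pt (0.5827, -0.1187) ang 3.74 rms 1.37mm
tile P pt (0.5909, -0.178) ang 4.07 rms 0.29mm
pad pt (0.5567, -0.202) ang 4.45 rms 0.03mm
pad upper pt (0.6024, -0.1797) ang 4.63 rms 0.03mm
tileF jig y 27.3
tileP jig y -32.5
pad jig y -53.6
pad2 jig y -35.1
tcp jig y -42.0
plate +x rel tcp along 100.7
stop+ inner rel tcp along 81.9
pads div rel tcp along 24.0
tile end rel tcp along 70.3
[[ 0.57128501 -0.18328654  0.082     ]
 [ 0.57236315 -0.19657404  0.082     ]]
```

View pics/w4c.png

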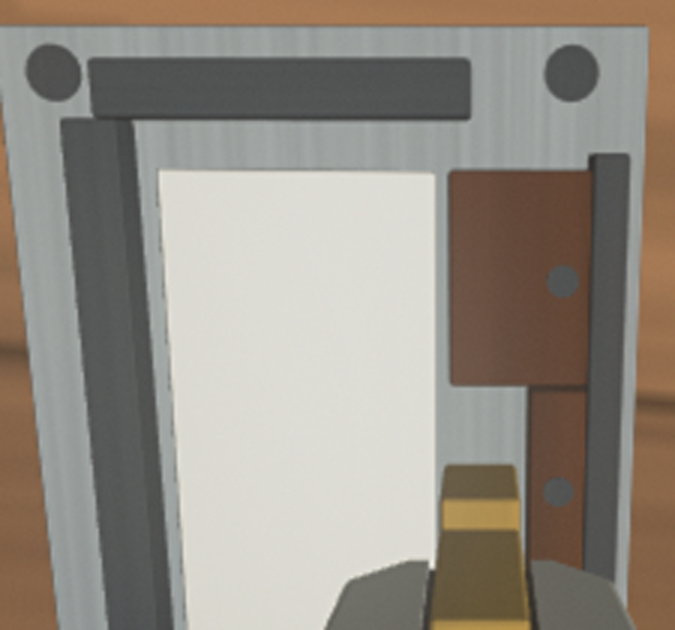

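Emit:
send_rows(increments=[[-1,[0,-1,0],0],[-1,[0,0,-8],0],[-1,[0,0,-8],0],[-1,[0,0,-8],0],[-1,[0,0,0],0]])

```text
clock: 7.55
eef_pos: [0.5544, -0.1921, 0.0648]
tcp_rot: [-0.029, 0.707, -0.706, 0.027]
contact_force: [-0.8, 0.6, -0.9]
finger_gap: 0.0141
```

Emit:
send_rows(increments=[[-1,[0,0,-6],0],[-1,[0,0,-6],0],[-1,[0,0,-6],0],[-1,[0,0,-4],0],[-1,[0,0,0],0]])

```text
clock: 8.05
eef_pos: [0.5548, -0.1923, 0.0439]
tcp_rot: [-0.029, 0.707, -0.706, 0.028]
contact_force: [-0.2, -0.6, -2.8]
finger_gap: 0.0139
```

```bash
python3 - <<'E'
from h import *
s=env.get_state();im=optics.camera('wrist');cv2.imwrite('pics/w5.png',im)
sd=optics.camera('side');crop(sd,280,130,420,240,5,'s5.png');crop(im,180,0,400,270,2.2,'w5c.png')
print(s['clock'],s['eef_pos'],s['finger_gap'],s['contact_force'])
E
```

```text
8.05 [ 0.55479815 -0.19228746  0.0438676 ] 0.013903145818265142 [-0.23536256 -0.61886824 -2.76436093]
```

View pics/w5c.png

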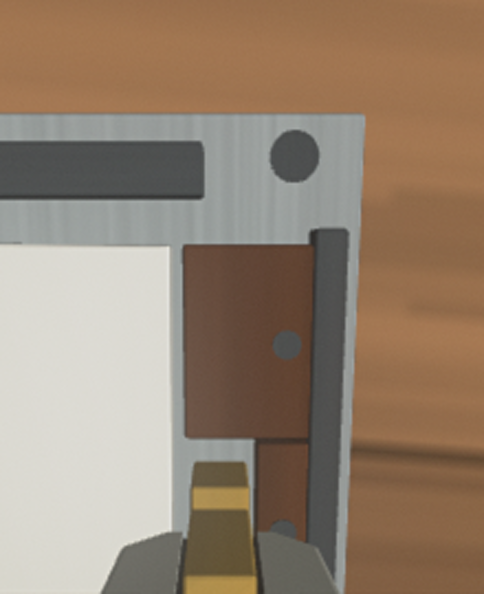

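View pics/s5.png

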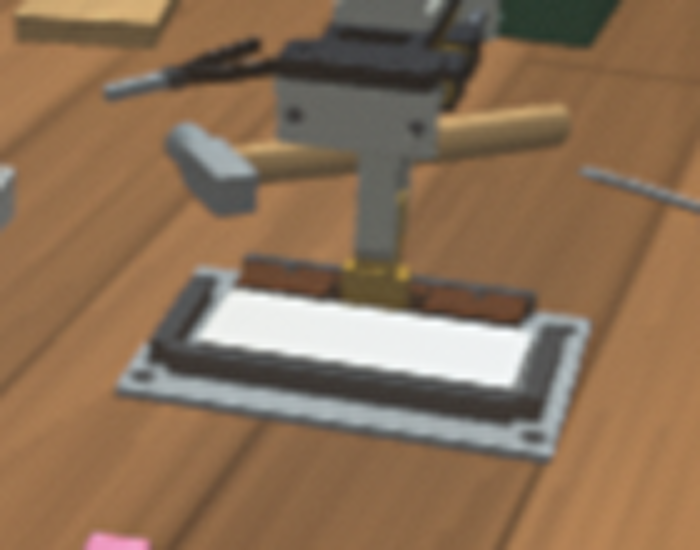

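Emit:
send_rows(increments=[[-1,[0,0,-1],0],[-1,[0,0,-1],0],[-1,[0,0,-1],0],[-1,[0,0,-1],0],[-1,[0,0,0],0]])

```text
clock: 8.65
eef_pos: [0.555, -0.1924, 0.0404]
tcp_rot: [-0.028, 0.707, -0.707, 0.028]
contact_force: [0.1, -0.4, -2.1]
finger_gap: 0.0138
```

Emit:
send_rows(increments=[[-1,[0,0,-0.5],0],[-1,[0,0,0],0],[-1,[0,0,-0.5],0],[-1,[0,0,0],0],[-1,[0,0,0],0]])

```text
clock: 9.15
eef_pos: [0.5552, -0.1924, 0.0399]
tcp_rot: [0.028, -0.707, 0.707, -0.028]
contact_force: [-1.4, -0.2, 1.1]
finger_gap: 0.0138
```

Emit:
send_rows(increments=[[-1,[0,0,-0.5],0],[-1,[0,0,0],0],[-1,[0,0,0],0],[-1,[0,0,0],0],[-1,[0,0,0],0]])

```text
clock: 9.65
eef_pos: [0.5553, -0.1925, 0.0398]
tcp_rot: [0.028, -0.706, 0.707, -0.028]
contact_force: [-3.7, 0.7, 5.9]
finger_gap: 0.0136
```

Emit:
send_rows(increments=[[-1,[0,0,0.5],0],[-1,[0,1,0],0],[-1,[0,1,0],0],[-1,[-0.2,1,0],0],[-1,[0,0,0],0]])

```text
clock: 10.15
eef_pos: [0.5551, -0.1894, 0.0398]
tcp_rot: [0.028, -0.706, 0.707, -0.028]
contact_force: [0.0, -2.1, 2.5]
finger_gap: 0.0137
```

Emit:
send_rows(increments=[[-1,[0,1,0],0],[-1,[-0.2,1,0],0],[-1,[0,1,0],0],[-1,[0,0,0],0],[-1,[0,0,0],0]])

```text
clock: 10.65
eef_pos: [0.5548, -0.1864, 0.0398]
tcp_rot: [0.028, -0.707, 0.707, -0.028]
contact_force: [-0.1, -2.8, 4.7]
finger_gap: 0.014
```

Emit:
send_rows(increments=[[-1,[0,1,0],0],[-1,[-0.2,1,0],0],[-1,[0,0.5,0],0],[-1,[0,0,0],0],[-1,[0,0,0],0]])

```text
clock: 11.15
eef_pos: [0.5546, -0.1841, 0.0398]
tcp_rot: [0.028, -0.706, 0.707, -0.028]
contact_force: [0.0, -4.2, 6.1]
finger_gap: 0.0137
```

Emit:
send_rows(increments=[[-1,[0,0.5,0],0],[-1,[0,0,0],0],[-1,[0,0.5,0],0],[-1,[0,0,0],0],[-1,[0,0,0],0]])

```text
clock: 11.65
eef_pos: [0.5546, -0.1831, 0.0398]
tcp_rot: [0.028, -0.706, 0.707, -0.028]
contact_force: [-0.2, -4.8, 4.2]
finger_gap: 0.0135
```

Emit:
send_rows(increments=[[-1,[0,0.5,0],0],[-1,[0,0.5,0],0],[-1,[-0.1,0.5,0],0],[-1,[0,0,0],0],[-1,[0,0,0],0]])

```text
clock: 12.15
eef_pos: [0.5545, -0.1816, 0.0398]
tcp_rot: [0.028, -0.706, 0.707, -0.028]
contact_force: [0.5, -5.1, 5.1]
finger_gap: 0.0138
```

Emit:
send_rows(increments=[[-1,[0,0.5,0],0],[-1,[0,0,0],0],[-1,[0,0.5,0],0],[-1,[0,0,0],0],[-1,[0,0,0],0]])

```text
clock: 12.65
eef_pos: [0.5545, -0.1806, 0.0398]
tcp_rot: [0.028, -0.706, 0.707, -0.028]
contact_force: [0.1, -5.2, 5.4]
finger_gap: 0.0136
```

Emit:
send_rows(increments=[[-1,[0,0.5,0],0],[-1,[0,0,0],0],[-1,[0,0.5,0],0],[-1,[0,0,0],0],[-1,[0,0,0],0]])

```text
clock: 13.15
eef_pos: [0.5545, -0.1801, 0.0398]
tcp_rot: [0.028, -0.706, 0.707, -0.028]
contact_force: [0.6, -9.0, 4.8]
finger_gap: 0.0137
```

Emit:
send_rows(increments=[[-1,[0,0.5,0],0],[-1,[0,0,0],0],[-1,[0,0,0],0],[-1,[0,0,0],0],[-1,[0,0,0],0]])

```text
clock: 13.65
eef_pos: [0.5545, -0.1801, 0.0398]
tcp_rot: [0.028, -0.706, 0.707, -0.028]
contact_force: [0.7, -12.5, 3.2]
finger_gap: 0.0136
```

Emit:
send_rows(increments=[[-1,[0,0.5,0],0],[-1,[0,0,0],0],[-1,[0,0.5,0],0],[-1,[0,0,0],0],[-1,[0,0,0],0]])

```text
clock: 14.15
eef_pos: [0.5545, -0.1798, 0.0399]
tcp_rot: [0.028, -0.705, 0.708, -0.028]
contact_force: [0.9, -18.0, 2.4]
finger_gap: 0.0137
```

```bash
python3 - <<'E'
from h import *
import pickle
s=env.get_state();im=optics.camera('wrist');cv2.imwrite('pics/w6.png',im);pickle.dump(s,open('w6.pkl','wb'))
sd=optics.camera('side');crop(sd,280,130,420,240,5,'s6.png');t=optics.camera('top');crop(t,350,180,460,310,4.5,'t6.png');cv2.imwrite('pics/top6.png',t)
s=env.get_state();M=R.from_quat(s['tcp_rot']).as_matrix()
print(s['clock'],s['eef_pos'],s['finger_gap'],s['contact_force'],np.degrees(np.arctan2(M[0,2],-M[1,2])))
E
```

```text
14.3 [ 0.5544867  -0.17981716  0.03987017] 0.013974120220103506 [  1.37052502 -17.3637439    2.61535   ] 4.5538016302292394
```

View pics/w6.png

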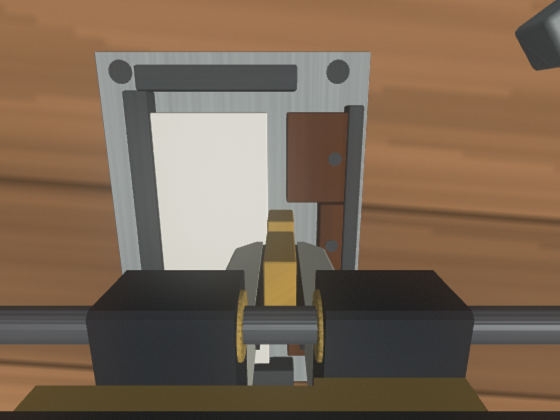

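View pics/s6.png

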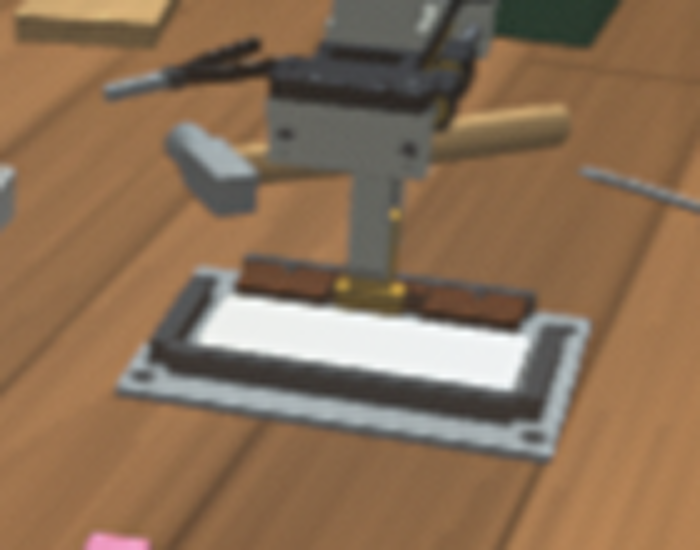

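View pics/t6.png

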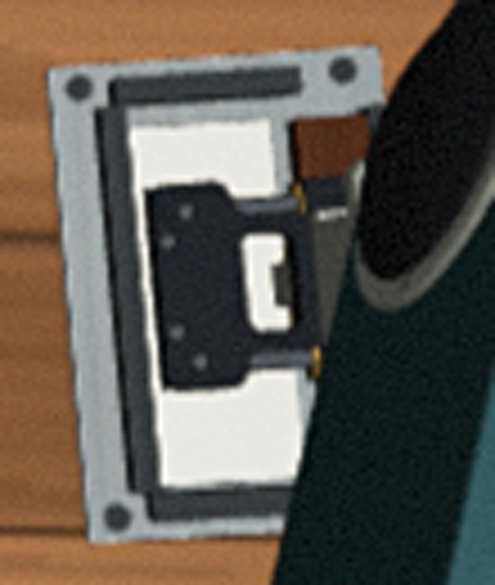

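```bash
python3 - <<'E'
from h import *
import pickle
t=cv2.imread('pics/top6.png');C=cam('top')
rows=list(range(214,221))+list(range(270,285))
a=line(C,t,rows,lambda r:(int(377+(r-205)*.09),int(388+(r-205)*.09)),.018,'top tile/fence boundary')
for r in (212,216,220,268,275,282):print(r,[int(v) for v in t[r,374:392].mean(1)])
b=line(C,t,range(200,288,3),lambda r:(int(370+(r-205)*.09),int(376.5+(r-205)*.09)),.02,'top fence outer top')
im=cv2.imread('pics/w6.png');Cw=cam('wrist',pickle.load(open('w6.pkl','rb')))
for r in (120,150,180,210,230,250):print(r,[int(v) for v in im[r,142:172].mean(1)])
line(Cw,im,range(118,240,4),lambda r:(int(149+(r-118)*.05),int(158+(r-118)*.07)),.018,'w tile F')
line(Cw,im,range(100,240,4),lambda r:(int(122+(r-100)*.09),int(133+(r-100)*.09)),.020,'w fence outer')
line(Cw,im,range(118,230,4),lambda r:(262,275),.018,'w tile P')
line(Cw,im,range(118,195,4),lambda r:(280,294),.006,'w pad')
crop(im,110,60,300,270,3,'w6c.png')
E
```

```text
top tile/fence boundary pt (0.5084, -0.1162) ang 4.54 rms 0.23mm
212 [64, 65, 54, 57, 119, 226, 237, 231, 230, 229, 229, 231, 231, 231, 231, 229, 229, 231]
216 [64, 66, 56, 55, 64, 150, 242, 234, 231, 232, 232, 229, 230, 230, 229, 230, 229, 230]
220 [68, 66, 58, 55, 58, 138, 247, 237, 237, 239, 233, 208, 206, 192, 194, 193, 189, 189]
268 [165, 156, 94, 30, 54, 64, 58, 58, 58, 86, 176, 242, 238, 237, 238, 240, 240, 241]
275 [164, 159, 151, 46, 26, 67, 63, 58, 54, 59, 139, 248, 236, 231, 231, 230, 230, 231]
282 [165, 163, 162, 130, 28, 31, 64, 60, 59, 52, 62, 139, 242, 234, 231, 231, 231, 233]
top fence outer top pt (0.5353, -0.0992) ang 4.56 rms 1.64mm
120 [85, 84, 85, 84, 86, 84, 78, 78, 133, 209, 213, 212, 212, 212, 211, 211, 213, 211, 212, 211, 212, 211, 212, 212, 212, 212, 211, 213, 212, 211]
150 [87, 89, 90, 89, 88, 89, 89, 89, 89, 79, 92, 174, 215, 212, 211, 211, 212, 211, 211, 212, 212, 213, 212, 212, 213, 213, 211, 213, 213, 214]
180 [88, 87, 88, 91, 91, 89, 91, 90, 91, 90, 91, 92, 80, 91, 176, 212, 212, 211, 212, 211, 211, 211, 212, 212, 212, 213, 211, 213, 212, 213]
210 [87, 87, 88, 86, 87, 88, 88, 90, 90, 91, 90, 91, 90, 92, 89, 80, 112, 199, 213, 212, 211, 212, 211, 212, 212, 212, 212, 212, 212, 212]
230 [86, 87, 87, 86, 86, 84, 87, 87, 87, 89, 88, 90, 89, 89, 87, 89, 85, 82, 119, 210, 213, 211, 211, 211, 211, 211, 211, 211, 211, 211]
250 [85, 84, 85, 84, 85, 84, 82, 82, 84, 83, 85, 85, 86, 85, 86, 86, 86, 87, 81, 81, 141, 214, 211, 209, 210, 210, 210, 210, 210, 210]
w tile F pt (0.5922, -0.1111) ang 4.56 rms 0.02mm
w fence outer pt (0.5904, -0.099) ang 4.55 rms 0.04mm
w tile P pt (0.5932, -0.1708) ang 4.75 rms 0.20mm
w pad pt (0.6081, -0.1797) ang 4.72 rms 0.02mm
```

View pics/w6c.png

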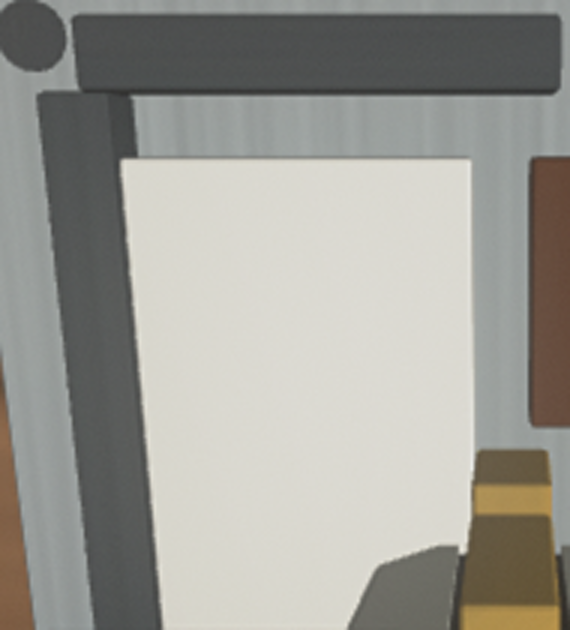

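Emit:
send_rows(increments=[[-1,[0,0.3,0],0],[-1,[0,0,0],0],[-1,[0,0,0],0],[-1,[0,0,0],0],[-1,[0,0,0],0]])

```text
clock: 14.8
eef_pos: [0.5545, -0.1797, 0.0399]
tcp_rot: [0.028, -0.705, 0.708, -0.028]
contact_force: [0.7, -20.1, 2.5]
finger_gap: 0.0143
```

Emit:
send_rows(increments=[[-1,[0,0,0],0],[-1,[0,0,0],0],[-1,[0,0,0],0],[-1,[0,0,0],0],[-1,[0,0,0],0]])

```text
clock: 15.3
eef_pos: [0.5545, -0.1797, 0.0399]
tcp_rot: [0.028, -0.705, 0.708, -0.028]
contact_force: [0.5, -19.9, 1.4]
finger_gap: 0.0137
```

```bash
python3 - <<'E'
from h import *
s=env.get_state();im=optics.camera('wrist')
line(cam('wrist',s),im,range(118,240,4),lambda r:(int(149+(r-118)*.05),int(158+(r-118)*.07)),.018,'w tile F')
M=R.from_quat(s['tcp_rot']).as_matrix();print(s['clock'],s['eef_pos'],s['contact_force'],s['finger_gap'],'tilt',np.degrees(np.arccos(-M[2,1])))
E
```

```text
w tile F pt (0.5824, -0.1119) ang 4.56 rms 0.03mm
15.3 [ 0.55449871 -0.17971468  0.03991838] [  0.51346137 -19.87298477   1.3591054 ] 0.013708353860214375 tilt 0.241165294829457
```

```bash
python3 -c "
from station import job
print(job.close_job())"
```

```text
the job is handed in; nothing more can be done
None
```

The brass spacer is in the gap in front of the thin pad, which is the middle pad here. The tile is pushed against the fence, and I handed the job in with the spacer still gripped and pressing.

**Last checks, at 15.3 s, before hand-in:**
- **Push:** a steady 20 N (19.9–20.1) towards the fence. The measured finger opening was 13.7 mm on the 14 mm spacer.
- **Tile:** its fence-side edge lies at 4.56° and the fence at 4.55–4.6°. It sits 12 mm from the fence's outer edge, which is the fence's own thickness. The top view, taken just before the last 0.3 mm of push, shows no gap at either end that was in view.
- **Spacer:** I felt the foot touch the base plate on the way down, and it stayed at that height within about 0.1 mm. The tool was tilted 0.24°. An upward force of 1–2.5 N remains, so the foot appears seated, but no camera sees its underside directly.
- **Other things:** I kept the arm away from the bead jar, the ring and the look-alikes.

One fit of the tile's pad-side edge read 4.75°, against 4.56° for the fence side. I put that down to a noisier, partly hidden edge (0.2 mm scatter).

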